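# Lean the shale slab on the drying rest

### The arm

A 7-joint arm with a two-finger parallel gripper is mounted at the origin on the work surface. World frame = base frame: x ahead of the robot, y to its left, z up, the work surface at z = 0. Lengths are in m, angles in rad, forces in N, time in s.
With the tool pointing down it reaches from about 0.425 to 0.95 m from the base axis. Payload 4.7 kg.
Tool frame: the origin (TCP) lies on the centre line of the jaws, within the pads' length; the fingertips stand robot.nose_length ahead of it and the grasp point (between the pads) lies 8 mm behind it (robot.nose_length is the distance from the TCP to the fingertips, in m); z points along the fingers, y is the line along which they close (so a half turn about z gives the same grasp; the last joint's range is limited). The gripper opens to 85 mm and grips with 20 to 120 N. Pads are 22 mm wide; open, the fingers measure 114 mm over their backs; the gripper's body (76 mm by 85 mm) begins 54 mm behind the grasp point. The pads swing forward as they close: fully open they stand 13 mm farther back than shut.
Start: joints at [-1.334, 0.469, -0.049, 1.532, 0.024, 1.141, -0.082], TCP at [0.177, 0.651, 0.242] pointing down, gripper open.
Joint ranges: [-2.59, 2.59], [-0.33, 1.99], [-1.39, 1.29], [0.1, 2.45], [-1.04, 4.18], [0.21, 1.99], [-2.66, 2.66]. Speed limits (rad/s): [2.57, 2.57, 3.14, 3.14, 3.14, 3.14, 3.14].

### API

Orientations are given as [roll, pitch, yaw] about the fixed x, y, z axes, in that order (R = Rz(yaw) Ry(pitch) Rx(roll)).
In Python, from plant import robot gives the robot as it stands. Calls block until the motion is done:
- robot.goto(position, orientation): joint-space move of the TCP to a pose.
- robot.move_straight(position, vel=0.15, attitude=None, contact_N=None): straight line of the TCP; attitude=None keeps the orientation; vel is the mean speed in m/s. With contact_N (N) it stops when the force on the tool has changed by that much, and returns True; else False.
- robot.move_joints(angles): joint-space move.
- robot.grip(opening, strength=None): opening from 0.0 (shut) to 1.0 (fully open); strength is the grip in N (None keeps the last); returns when the fingers have stopped.
- robot.sleep(seconds).
- robot.inverse_kinematics(position, orientation): joint angles nearest the present ones, or None.
- robot.sense(): the state.
- robot.grab_frame(name): name is "scene" or "top" or "wrist"; returns a dict with "image" (480x640x3 uint8, red, green, blue), "range_z" (480x640 float32, m along the optical axis (not along the pixel's ray), 0 where there is no reading), "fx", "fy", "cx", "cy" (pixels), "R" (3x3) and "t" (3): a world point X has camera coordinates R X + t. Camera axes: x right, y down, z forward; pixel columns grow to the right and rows downward; lengths in m; the calibration is good to about 2 mm. The wrist camera is an equidistant fisheye: a pixel r from the principal point sees the ray r / f radians off the axis. A picture is of the moment at which its call begins.
A pose or a line that the arm cannot do raises robot.IKError and nothing moves.
- robot.close_job(): hands the job in; it is judged then, once.
The state is a dict: "t": time; "joint_pos": joint angles; "joint_velocities": joint speeds; "effort": joint torques, N m; "tcp_pos": TCP position; "tcp_rot": TCP orientation; "wrist_force": force on the tool from outside, world axes, zero at the start; "torque": the same for the moment, N m; "opening": opening from 0.0 (shut) to 1.0 (fully open); "gripper_force": force on a finger pad.
Only numpy, scipy, OpenCV 4.12 (cv2) and the standard library are available. Lean on these libraries where they do the work, as an engineer would, in place of code of your own. Each camera call takes 0.05 s, during which the arm holds its last target. There are 200 camera calls.

### The job

Slide the fossil slab along its tray until about a third of it hangs out over the tray's open end so that it can be gripped there, and lift it clear. Lean it lengthwise against the front of the pine drying rest, square to it and sloping at about 45 degrees, with its lower end on the table in front of the rest and its fossil face upward, and let go. Leave the other finds and the scoop where they lie.

Things in the scene. Friction and masses are not known exactly. Their poses are not given: they have to be found in the camera images.
- slab: Loose dark grey shale slab, 160 x 56 x 10 mm (x, y, z), 0.16 to 0.3 kg, bone-coloured fossil traces on its upper face. Starts flat on the tray floor. Origin: centre of its plain underside; x along its length (at the start to the tray's open end), ends at x = +80 and -80 mm; z out of the fossil face.
- tray: Fixed galvanised tray, 220 mm long, 72 wide (y), on wooden feet. Floor top at z = 30 mm, sheet 4 mm. Lips 12 mm above floor on both sides (66 mm apart inside) and at the closed near end (inner face x = -217 mm). Origin: under the middle of the open end, at table height; x points away from the robot. The slab's centre starts at x = -100 to -90 mm: closed fingertips fit behind it, not beside it.
- rest: Fixed pine drying rest: upright board 20 mm thick (x), 160 wide (y), 72 high (z), with two 40 mm high braces behind it (to x = +70 mm). Origin: centre of the board's underside, on the table; its front face, x = -10 mm, looks to the robot (-x). The slab leans on its upper front edge. Tray and rest may swap left and right.
- shell: Bystander: loose orange brachiopod shell, 54 mm across, 27 mm high; origin at the centre of its underside.
- flint: Bystander: loose dark flint core, 68 mm across, 52 mm high; origin at the centre of its underside.
- rib: Bystander: loose bone-coloured rib fragment, 124 mm long (x), 14 mm thick; origin at the middle of its underside.
- scoop: Bystander: loose steel scoop, 200 mm long (x, handle to -x), 70 mm wide, 35 mm high; origin on its underside where handle and pan meet.
- slab_near (a point): Middle of the slab's underside edge at its end x = -80 mm (z = 0 when that end stands on the table top).
- slab_far (a point): Middle of the slab's underside edge at its end x = +80 mm.
Not all that is in view belongs to the job. What is shaped like the tray but green is not meant.

How it is judged:
By the outcome, as a careful person would: the job done as asked, in the order asked, and still so for the second after the job is handed in, with the robot touching nothing.
It also fails if it takes over 56 s, if anything falls off the work surface, if the arm or the gripper's body presses on something with over 40 N, if the wrist force passes 120 N, or if a joint passes its speed limit or range.

## Working session

There is one attempt and no reset: what is moved stays moved. The work goes in short steps, each a Python script; the robot and the scene stay as the last script left them, time stands still between calls to the robot, and variables do not carry over. Pictures are saved under pics/ and viewed, at most 10 in all, crops included, and the job is handed in when it is done.

```bash
ls; mkdir -p pics; python3 - <<'E'
from plant import robot
import cv2,numpy as np
print(robot.nose_length, robot.sense())
for n in("scene","top"):
    f=robot.grab_frame(n); np.savez(n+".npz",**f); cv2.imwrite(f"pics/{n}0.png",f["image"][:,:,::-1])
    print(n,f["fx"],f["cx"],f["cy"],f["R"],f["t"])
E
```

```text
pics
0.011 {'t': 0.0, 'joint_pos': array([-1.33391179,  0.46945144, -0.04860559,  1.5337221 ,  0.02409437,
        1.14100472, -0.08230926]), 'joint_velocities': array([-3.31731711e-04,  6.15022049e-04, -2.92694525e-05,  1.96422171e-04,
       -2.10760352e-03, -6.05562580e-04,  1.91730787e-04]), 'effort': array([ 4.61581803e-04, -5.10295272e+01, -4.65837051e-02, -2.37706804e+01,
        1.06174999e-02,  7.79015914e-03, -1.06354324e-05]), 'tcp_pos': array([0.17712979, 0.65074412, 0.24124277]), 'tcp_rot': array([-3.13959358e+00,  6.50090742e-05,  2.87583832e+00]), 'wrist_force': array([-0.16973973,  0.62268095,  0.24182759]), 'torque': array([ 0.03436874, -0.01333731,  0.01769848]), 'gripper_force': 0.0, 'opening': 1.0007448482141243}
scene 487.68013979854055 326.70849283755155 235.73929255177842 [[ 0.22025025  0.97542626  0.00578248]
 [ 0.57830521 -0.12580225 -0.80606258]
 [-0.78552716  0.18087952 -0.59180207]] [-0.14665136 -0.30603668  1.79189923]
top 544.3229774489969 321.3095666604499 234.56146086020078 [[ 3.95845984e-03 -9.99991876e-01  7.60080779e-04]
 [-9.96586959e-01 -4.00765238e-03 -8.24522363e-02]
 [ 8.24546127e-02 -4.31102725e-04 -9.96594728e-01]] [0.00698716 0.6149459  1.20065866]
```

View pics/scene0.png

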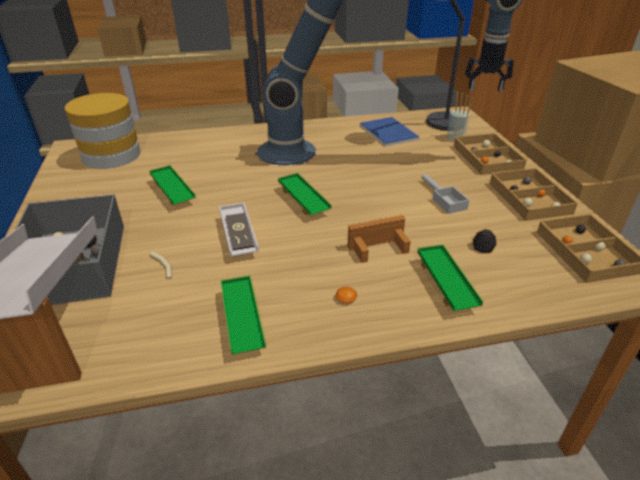

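View pics/top0.png

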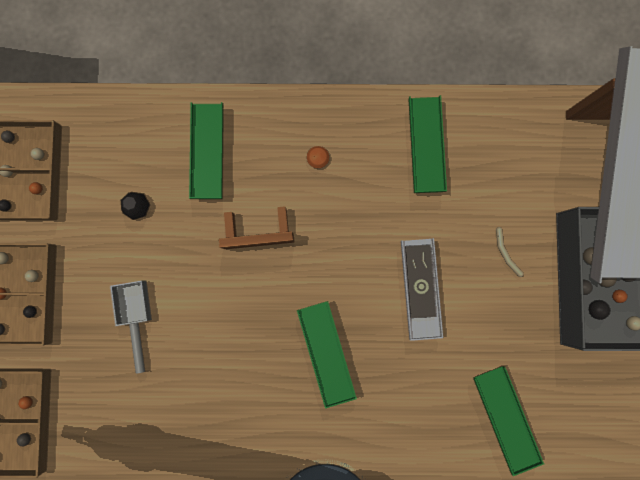

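The tray is grey, at about (422,290) in the top view with its open end at the top, row ~240. The slab is the dark shape at rows ~247–318. The rest is at (257,240) with its braces pointing away. The flint, scoop, shell and rib are clear of the work area, but a green decoy tray stands near the rest at (327,355).

```bash
python3 - <<'E'
import cv2,numpy as np
f=np.load("top.npz");im=f["image"][:,:,::-1]
a=cv2.resize(im[232:346,385:460],None,fx=5,fy=5,interpolation=cv2.INTER_CUBIC)
b=cv2.resize(im[195:260,210:305],None,fx=4,fy=4,interpolation=cv2.INTER_CUBIC)
c=np.zeros((570,760,3),np.uint8);c[:570,:375]=a;c[:260,380:760]=b
cv2.imwrite("pics/crop.png",c)
R,t=f["R"],f["t"]
d=f["range_z"]
v,u=np.mgrid[:480,:640]
P=(np.stack([(u-f["cx"])/f["fx"],(v-f["cy"])/f["fy"],np.ones_like(d)],-1)*d[...,None]-t)@R
np.save("P.npy",P)
print(P[200,400],P[300,420],P[330,425],P[241,257])
# rest: points above 0.06
for nm,(r0,r1,c0,c1),lo,hi in(("rest",(195,260,205,310),.062,.085),("slab",(240,325,400,445),.036,.0405),("lips",(230,346,395,450),.0405,.05),("traywhole",(230,346,395,450),.02,.05)):
    Q=P[r0:r1,c0:c1].reshape(-1,3);Q=Q[(Q[:,2]>lo)&(Q[:,2]<hi)]
    print(nm,len(Q),Q.mean(0),cv2.minAreaRect((Q[:,:2]*1000).astype(np.float32)))
E
```

```text
[ 6.98000639e-01 -1.72243738e-01 -6.03890574e-04] [ 0.4699668  -0.20813705  0.04270576] [ 0.40339512 -0.22122146  0.02764531] [0.59666323 0.14883094 0.0699004 ]
rest 704 [0.60056459 0.15204275 0.07182366] ((600.8499145507812, 152.20545959472656), (20.649423599243164, 160.05853271484375), 5.890758037567139)
slab 1101 [ 0.51061083 -0.21038567  0.03871497] ((507.60491943359375, -211.50454711914062), (186.67691040039062, 73.55316162109375), 4.770625114440918)
lips 1062 [ 0.50490148 -0.21090633  0.04247813] ((494.76739501953125, -212.5670928955078), (219.62747192382812, 72.47459411621094), 4.700952529907227)
traywhole 3363 [ 0.49369419 -0.21259808  0.0370525 ] ((494.83465576171875, -212.5703125), (220.5542755126953, 73.55316162109375), 4.77062463760376)
```

View pics/crop.png

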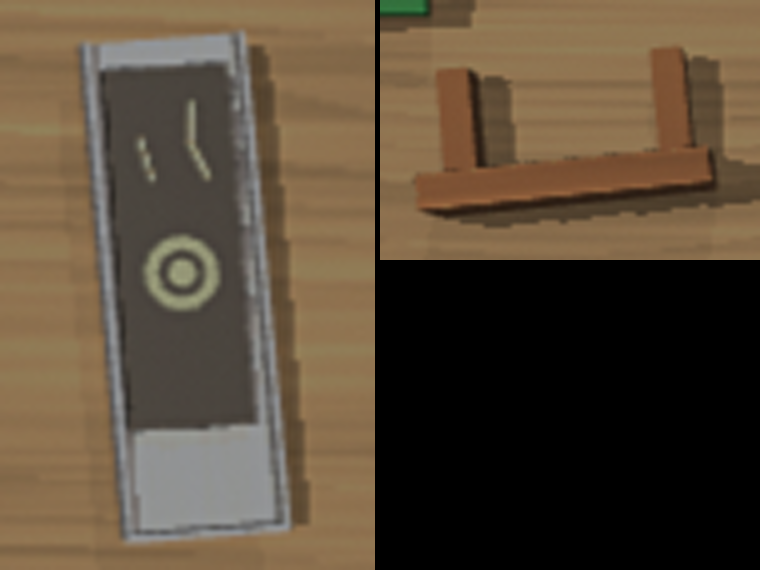

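The crop shows the slab lying straight in the tray: near edge at crop (193,428), i.e. px (423.6,317.6); far edge at crop (160,66), i.e. px (417,245). The depth fits (tray 220.5x73.5, rest top 20.6x160) match the stated sizes. Next I convert the slab ends and start the push.

```bash
cat > h.py <<'E'
import numpy as np
from scipy.spatial.transform import Rotation as Ro
from plant import robot
TY=np.radians(4.74); RY=np.radians(5.89)
def frame(yaw,o):
    R=Ro.from_euler('z',yaw).as_matrix()
    return lambda *p: R@np.array(p)+o
_c=np.array([.4948,-.2126,0]); TO=_c+.110*np.array([np.cos(TY),np.sin(TY),0])
tray=frame(TY,TO); rest=frame(RY,np.array([.6008,.1522,0]))
def inv(yaw,o,p): return Ro.from_euler('z',yaw).as_matrix().T@(np.asarray(p)-o)
def px(f,u,v,z):
    r=f["R"].T@np.array([(u-f["cx"])/f["fx"],(v-f["cy"])/f["fy"],1]); c=-f["R"].T@f["t"]
    return c+r*(z-c[2])/r[2]
def att(pitch,yaw,flip): return (Ro.from_euler('xyz',[np.pi,pitch,yaw])*Ro.from_euler('z',np.pi*flip)).as_euler('xyz')
def st(m=""):
    s=robot.sense(); print(m,round(s["t"],2),s["tcp_pos"].round(4),"F",s["wrist_force"].round(1),"op",round(s["opening"],3),"g",round(s["gripper_force"],1)); return s
E
python3 - <<'E'
from h import *
f=np.load("top.npz")
for uv in((423.1,317.1),(416.5,244.7)): print("slab end in tray",inv(TY,TO,px(f,*uv,.04)).round(4))
for fl in(0,1):
    for p,a in((tray(-.196,0,.12),att(0,TY,fl)),(tray(-.196,0,.044),att(0,TY,fl)),(tray(.035,0,.022),att(0,TY,fl)),(tray(.035,0,.2),att(0,TY,fl)),(rest(.02,0,.1),att(-np.pi/4,RY,fl)),(rest(.0,0,.2),att(-np.pi/4,RY,fl))):
        q=robot.inverse_kinematics(p,a); print(fl,p.round(3),None if q is None else np.round(q,2))
E
```

```text
slab end in tray [-0.1722  0.0027  0.04  ]
slab end in tray [-0.0123  0.0023  0.04  ]
0 [ 0.409 -0.22   0.12 ] [-0.33  0.41  0.92  2.18 -0.47  0.77 -0.59]
0 [ 0.409 -0.22   0.044] [-0.29  0.6   0.91  2.23 -0.79  0.68 -0.3 ]
0 [ 0.639 -0.201  0.022] [-0.22  0.81  0.7   1.74 -0.67  0.85 -0.7 ]
0 [ 0.639 -0.201  0.2  ] [-0.43  0.73  1.1   1.63 -0.69  1.21 -0.67]
0 [0.621 0.154 0.1  ] [-0.06  0.49 -0.42  2.25  2.31  0.51  2.24]
0 [0.601 0.152 0.2  ] [-0.54  0.23  0.14  2.26  2.05  0.22  2.41]
1 [ 0.409 -0.22   0.12 ] [-0.4   0.45  1.03  2.18 -0.55  0.79  2.64]
1 [ 0.409 -0.22   0.044] [-0.12  0.5   0.66  2.22 -0.56  0.59  2.62]
1 [ 0.639 -0.201  0.022] [ 0.04  0.71  0.3   1.72 -0.29  0.75  2.13]
1 [ 0.639 -0.201  0.2  ] [-0.19  0.56  0.65  1.62 -0.37  1.09  2.21]
1 [0.621 0.154 0.1  ] [ 0.49  0.82 -1.18  2.23  2.08  0.93 -0.39]
1 [0.601 0.152 0.2  ] [-0.22  0.24 -0.23  2.24  1.91  0.29 -0.56]
```

```bash
python3 - <<'E'
from h import *
import cv2
a=att(0,TY,0)
robot.grip(0.0,60); st("shut")
robot.goto(tray(-.195,.001,.13),a); st("above")
print(robot.move_straight(tray(-.195,.001,.0445),vel=.08,contact_N=6)); st("down")
print(robot.move_straight(tray(-.1185,.001,.0445),vel=.04)); s=st("pushed"); print(inv(TY,TO,s["tcp_pos"]))
robot.move_straight(tray(-.135,.001,.0445),vel=.1)
robot.move_straight(tray(-.15,.001,.16),vel=.2); st()
f=robot.grab_frame("top"); np.savez("top1.npz",**f)
cv2.imwrite("pics/p1.png",cv2.resize(f["image"][200:346,340:470,::-1],None,fx=4,fy=4,interpolation=cv2.INTER_CUBIC))
E
```

```text
shut 0.87 [0.1773 0.6513 0.2424] F [-0.1  0.1  0.4] op 0.001 g 0.0
above 4.04 [ 0.4106 -0.2181  0.13  ] F [-0.4 -0.2  0.5] op -0.001 g 0.0
False
down 5.26 [ 0.4103 -0.2188  0.0449] F [-0.  -0.5 -0.2] op -0.002 g 0.0
False
pushed 7.33 [ 0.4862 -0.2123  0.0445] F [-0.6 -1.  -0. ] op 0.003 g 0.3
[-0.1185396   0.0010139   0.04453375]
 8.38 [ 0.4548 -0.2142  0.1594] F [-0.2  0.5  0.4] op -0.001 g 0.0
```

View pics/p1.png

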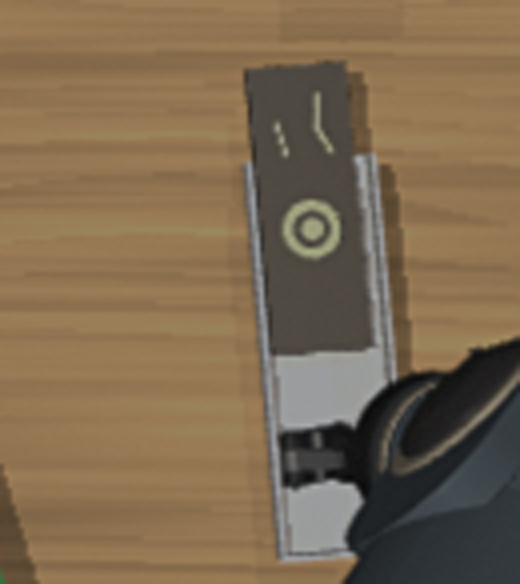

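The slab now overhangs the open end, still parallel to the tray: far edge mid at crop (296,67), i.e. px (414,216.7); near edge mid at crop (322,353), i.e. px (420.5,288.2). Next is the grasp.

```bash
python3 - <<'E'
from h import *
f=np.load("top1.npz")
E=[inv(TY,TO,px(f,u-.4,v-.4,.04)) for u,v in((414,216.75),(420.5,288.25))]
print(np.round(E,4))
far=E[0]; y=far[1]-.001
gx=far[0]-.018
a=att(0,TY,0)
robot.grip(1.0,80)
robot.goto(tray(gx,y,.12),a); st("above")
print("c",robot.move_straight(tray(gx,y,.023),vel=.1,contact_N=8)); s=st("low")
robot.grip(0.0,80); s=st("gripped")
print("grasp in tray",inv(TY,TO,s["tcp_pos"]))
for fl in (0,):
  robot.move_straight(tray(gx,y,.06),vel=.08); st("lift")
robot.move_straight(tray(gx+.0,y,.2),vel=.15); s=st("up")
print(np.round(s["joint_pos"],2))
for p,b in((rest(-.05,0,.25),-45),(rest(-.03,0,.2),-45),(rest(.0,0,.15),-45)):
    q=robot.inverse_kinematics(p,att(np.radians(b),RY,0)); print(None if q is None else np.round(q,2))
import cv2
f=robot.grab_frame("scene"); np.savez("sc1.npz",**f)
cv2.imwrite("pics/s1.png",cv2.resize(f["image"][120:280,150:350,::-1],None,fx=3.5,fy=3.5,interpolation=cv2.INTER_CUBIC))
E
```

```text
[[ 0.0513  0.0029  0.04  ]
 [-0.108   0.0033  0.04  ]]
above 9.98 [ 0.6359 -0.2     0.1201] F [-0.6 -0.4 -0.1] op 0.998 g 0.0
c False
low 11.1 [ 0.638  -0.1993  0.0237] F [ 0.5  0.5 -0.1] op 1.003 g 0.0
gripped 11.48 [ 0.6379 -0.1988  0.0239] F [-0.8  1.5  4.8] op 0.643 g 83.0
grasp in tray [0.03371528 0.00191641 0.0238815 ]
lift 12.1 [ 0.6374 -0.1987  0.0601] F [-0.3  0.5 -2.8] op 0.635 g 84.3
up 13.18 [ 0.6369 -0.1983  0.1988] F [-0.1 -0.4 -2. ] op 0.641 g 84.3
[-0.33  0.63  0.87  1.64 -0.52  1.13 -0.81]
None
[-0.57  0.19  0.14  2.32  2.05  0.24  2.39]
[-0.38  0.33 -0.05  2.29  2.33  0.33  2.13]
```

View pics/s1.png

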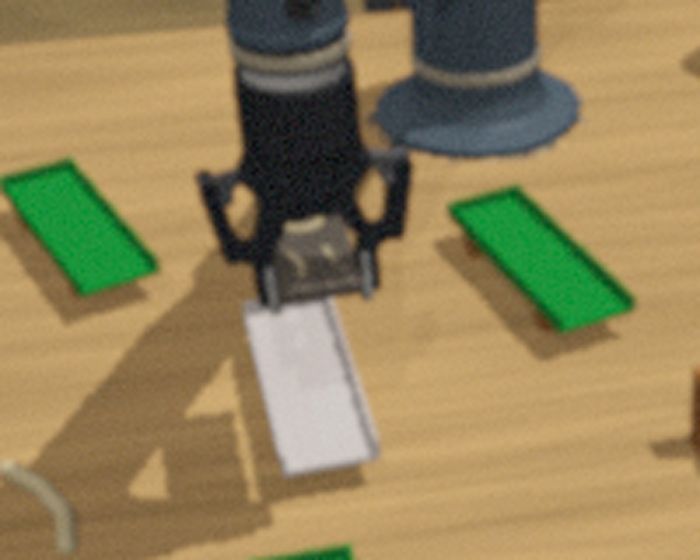

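The slab is gripped across its width at the far end and lifted clear of the tray. The wrist has to swing to another branch to reach the tilted pose, so I'll do that high up, in increments, checking the slab's computed height at each one.

```bash
cat >> h.py <<'E'
NEAR=np.array([-.1421,0,-.0061])   # slab_near in tool frame
FAR=np.array([.0179,0,-.0061])
def slabpts(s):
    R=Ro.from_euler('xyz',s["tcp_rot"]).as_matrix()
    return s["tcp_pos"]+R@NEAR, s["tcp_pos"]+R@FAR
def tcp_for(xn,zn,th):  # slab_near at rest (xn,zn), slope th
    u=np.array([np.cos(th),0,np.sin(th)]);n=np.array([-np.sin(th),0,np.cos(th)])
    return rest(*(np.array([xn,0,zn])-NEAR[0]*u+NEAR[2]*n))
E
python3 - <<'E'
from h import *
robot.grip(0.0,110)
robot.move_straight([.62,-.12,.32],vel=.2); s=st("high")
robot.goto([.58,.0,.36],att(0,RY,0)); s=st("mid"); print(np.round(s["joint_pos"],2))
for th in (45,40,35,30):
  for xn,zn in((-.085,.01),(-.1,.06),(-.1,.1),(-.06,.12),(-.03,.2),(0,.25)):
    t=np.radians(th); q=robot.inverse_kinematics(tcp_for(xn,zn,t),att(-t,RY,0))
    print(th,xn,zn,tcp_for(xn,zn,t).round(3),None if q is None else np.round(q,2))
E
```

```text
high 14.32 [ 0.6194 -0.1204  0.3191] F [-0.5 -0.5 -2.6] op 0.629 g 115.6
mid 14.92 [ 5.796e-01 -2.000e-04  3.593e-01] F [ 0.1  0.1 -2. ] op 0.629 g 115.7
[-0.84  0.34  1.03  1.64 -0.29  1.33 -1.24]
45 -0.085 0.01 [0.62  0.154 0.106] [-0.52  0.44  0.14  2.28  2.67  0.37  1.76]
45 -0.1 0.06 [0.606 0.153 0.156] [-0.7   0.33  0.33  2.29  2.63  0.25  1.79]
45 -0.1 0.1 [0.606 0.153 0.196] [-0.54  0.24  0.14  2.25  2.09  0.22  2.37]
45 -0.06 0.12 [0.645 0.157 0.216] None
45 -0.03 0.2 [0.675 0.16  0.296] [-1.29  0.35  1.15  2.05 -0.88  0.23 -0.98]
45 0 0.25 [0.705 0.163 0.346] [-1.19  0.29  1.03  1.92 -0.4   0.3  -1.41]
40 -0.085 0.01 [0.628 0.155 0.097] [-0.5   0.45  0.14  2.21  2.56  0.24  1.89]
40 -0.1 0.06 [0.614 0.154 0.147] [-0.36  0.34 -0.05  2.21  1.96  0.22  2.52]
40 -0.1 0.1 [0.614 0.154 0.187] None
40 -0.06 0.12 [0.653 0.158 0.207] None
40 -0.03 0.2 [0.683 0.161 0.287] [-1.12  0.32  0.95  1.98 -0.49  0.3  -1.35]
40 0 0.25 [0.713 0.164 0.337] [-1.13  0.33  1.    1.85 -0.44  0.43 -1.39]
35 -0.085 0.01 [0.636 0.156 0.087] [-0.26  0.47 -0.14  2.14  1.87  0.22  2.63]
35 -0.1 0.06 [0.621 0.154 0.137] None
35 -0.1 0.1 [0.621 0.154 0.177] None
35 -0.06 0.12 [0.66  0.158 0.197] [-0.96  0.4   0.76  2.05 -0.66  0.23 -1.19]
35 -0.03 0.2 [0.69  0.161 0.277] [-1.07  0.37  0.93  1.91 -0.5   0.43 -1.34]
35 0 0.25 [0.72  0.165 0.327] [-1.06  0.38  0.96  1.79 -0.46  0.55 -1.37]
30 -0.085 0.01 [0.642 0.156 0.076] None
30 -0.1 0.06 [0.627 0.155 0.126] [-0.92  0.47  0.71  2.12 -0.96  0.22 -0.92]
30 -0.1 0.1 [0.627 0.155 0.166] [-0.97  0.41  0.76  2.09 -0.65  0.28 -1.2 ]
30 -0.06 0.12 [0.667 0.159 0.186] [-0.94  0.44  0.78  1.99 -0.63  0.36 -1.23]
30 -0.03 0.2 [0.696 0.162 0.266] [-1.02  0.42  0.91  1.85 -0.51  0.54 -1.33]
30 0 0.25 [0.726 0.165 0.316] [-1.01  0.43  0.94  1.72 -0.49  0.67 -1.36]
```

```bash
cat > sw.py <<'E'
from h import *
def sweep(q1,n,zmin):
    q0=robot.sense()["joint_pos"].copy(); prev=None
    for k in range(1,n+1):
        robot.move_joints(q0+(np.array(q1)-q0)*k/n); s=robot.sense(); a,b=slabpts(s); low=min(a[2],b[2])
        print(round(s["t"],2),s["tcp_pos"].round(3),"near",a.round(3),"far",b.round(3),"op",round(s["opening"],3))
        if low<zmin or (prev is not None and k<n and 2*low-prev<zmin-.03): print("STOP"); return False
        prev=low
    return True
E
python3 - <<'E'
from sw import *
q=robot.sense()["joint_pos"].copy()
q[4:]=[2.65,.32,1.78]
sweep(q,6,.15)
t=np.radians(45); print(np.round(robot.inverse_kinematics(tcp_for(-.1,.05,t),att(-t,RY,0)),3))
E
```

```text
15.53 [ 0.605 -0.138  0.394] near [ 0.5   -0.224  0.436] far [ 0.618 -0.124  0.395] op 0.631
16.12 [ 0.652 -0.228  0.482] near [ 0.628 -0.312  0.593] far [ 0.654 -0.212  0.472] op 0.63
16.68 [ 0.714 -0.253  0.585] near [ 0.773 -0.25   0.715] far [ 0.704 -0.247  0.57 ] op 0.633
17.23 [ 0.778 -0.218  0.665] near [ 0.872 -0.122  0.713] far [ 0.762 -0.225  0.659] op 0.629
17.77 [ 0.83  -0.15   0.696] near [ 0.895 -0.052  0.616] far [ 0.816 -0.159  0.705] op 0.631
18.32 [ 0.861 -0.086  0.677] near [ 0.865 -0.089  0.534] far [ 0.854 -0.083  0.694] op 0.626
[-0.991  0.415  0.705  2.311  3.265  0.256  1.106]
```

```bash
python3 - <<'E'
from sw import *
q=[-0.7,.33,.33,2.29,2.63,.25,1.79]
sweep(q,6,.05)
t=np.radians(45)
for xn,zn,th in((-.1,.05,45),(-.1,.02,45),(-.092,.004,45),(-.082,.0,45),(-.082,.0,47),(-.07,.05,45)):
    t=np.radians(th);r=robot.inverse_kinematics(tcp_for(xn,zn,t),att(-t,RY,0)); print(xn,zn,th,None if r is None else np.round(r,3))
import cv2
st()
f=robot.grab_frame("scene"); np.savez("sc2.npz",**f)
cv2.imwrite("pics/s2.png",cv2.resize(f["image"][100:280,250:450,::-1],None,fx=3,fy=3,interpolation=cv2.INTER_CUBIC))
f=robot.grab_frame("top"); np.savez("top2.npz",**f)
E
```

```text
18.84 [ 0.857 -0.044  0.575] near [ 0.841 -0.041  0.433] far [ 0.852 -0.043  0.593] op 0.634
19.36 [0.836 0.001 0.476] near [0.8   0.006 0.339] far [0.834 0.001 0.495] op 0.627
19.87 [0.799 0.046 0.383] near [0.744 0.052 0.253] far [0.8   0.046 0.402] op 0.631
20.38 [0.747 0.089 0.298] near [0.674 0.092 0.177] far [0.75  0.089 0.317] op 0.629
20.88 [0.683 0.126 0.223] near [0.593 0.124 0.113] far [0.688 0.126 0.241] op 0.632
21.37 [0.607 0.155 0.159] near [0.504 0.145 0.062] far [0.616 0.156 0.176] op 0.63
-0.1 0.05 45 [-0.668  0.35   0.298  2.295  2.655  0.273  1.767]
-0.1 0.02 45 [-0.598  0.411  0.217  2.307  2.708  0.351  1.709]
-0.092 0.004 45 [-0.562  0.453  0.183  2.295  2.731  0.382  1.687]
-0.082 0.0 45 [-0.549  0.471  0.176  2.275  2.741  0.38   1.683]
-0.082 0.0 47 [-0.543  0.469  0.159  2.298  2.741  0.439  1.679]
-0.07 0.05 45 [-0.634  0.385  0.287  2.231  2.673  0.243  1.764]
 21.37 [0.6074 0.1548 0.1586] F [ 1.2 -1.2 -1.1] op 0.63 g 115.8
```

View pics/s2.png

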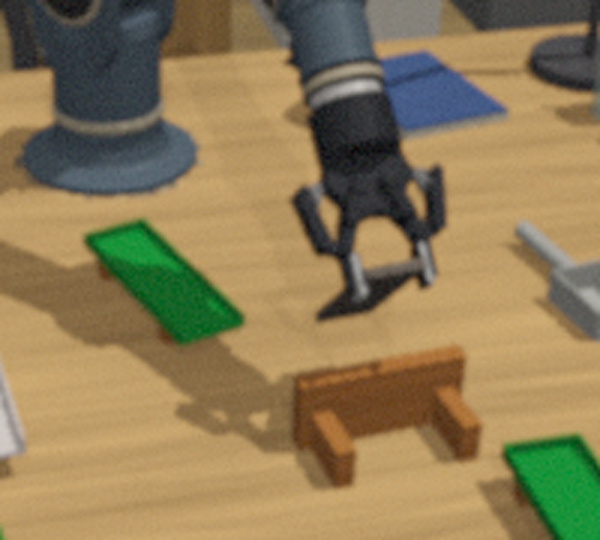

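The slab is held squarely in the jaws, above and in front of the rest. Before placing it, I'll measure its droop in the grip from depth.

```bash
python3 - <<'E'
from h import *
s=robot.sense();R=Ro.from_euler('xyz',s["tcp_rot"]).as_matrix()
for n in("sc2","top2"):
    f=np.load(n+".npz");d=f["range_z"];v,u=np.mgrid[:480,:640]
    P=((np.stack([(u-f["cx"])/f["fx"],(v-f["cy"])/f["fy"],np.ones_like(d)],-1)*d[...,None]-f["t"])@f["R"])[d>0]
    Q=(P-s["tcp_pos"])@R
    Q=Q[(Q[:,0]>-.16)&(Q[:,0]<-.02)&(abs(Q[:,1])<.022)&(abs(Q[:,2]+.011)<.04)]
    if len(Q)<20: print(n,len(Q)); continue
    for b in np.arange(-.16,-.02,.02):
        m=(Q[:,0]>=b)&(Q[:,0]<b+.02); print(n,round(b+.01,2),m.sum(),np.median(Q[m,2]).round(4) if m.any() else "")
    print("xmin",np.sort(Q[:,0])[:5].round(4))
E
```

```text
sc2 -0.15 1 -0.0095
sc2 -0.13 19 -0.0094
sc2 -0.11 21 -0.0095
sc2 -0.09 19 -0.0093
sc2 -0.07 18 -0.0095
sc2 -0.05 16 -0.0095
sc2 -0.03 19 -0.0096
sc2 -0.01 0 
xmin [-0.1404 -0.1391 -0.1375 -0.1373 -0.1366]
top2 -0.15 0 
top2 -0.13 4 -0.0159
top2 -0.11 0 
top2 -0.09 0 
top2 -0.07 0 
top2 -0.05 0 
top2 -0.03 68 -0.0156
top2 -0.01 0 
xmin [-0.1392 -0.1357 -0.135  -0.1291 -0.0332]
```

No droop: the underside is flat at tool z ≈ -0.0095 along its whole length, so only a 2–3 mm offset. Now place it with contact-guarded moves.

```bash
python3 - <<'E'
from h import *
t=np.radians(45);a=att(-t,RY,0)
robot.move_straight(tcp_for(-.1,.03,t),vel=.1,attitude=a); st("pre")
print(robot.move_straight(tcp_for(-.1,-.01,t),vel=.02,contact_N=4)); s=st("table"); print(slabpts(s)[0].round(4))
p=s["tcp_pos"]+[0,0,.001]
robot.move_straight(p,vel=.02); st()
e=rest(1,0,0)-rest(0,0,0)
print(robot.move_straight(p+.028*e,vel=.02,contact_N=4)); s=st("edge")
N=inv(RY,np.array([.6008,.1522,0]),slabpts(s)[0]);print("near in rest",N.round(4),"rot",s["tcp_rot"])
import cv2
f=robot.grab_frame("scene"); np.savez("sc3.npz",**f)
cv2.imwrite("pics/s3.png",cv2.resize(f["image"][120:280,280:450,::-1],None,fx=3.5,fy=3.5,interpolation=cv2.INTER_CUBIC))
E
```

```text
pre 21.93 [0.6063 0.1523 0.1265] F [-0.1 -1.  -1.3] op 0.63 g 115.8
True
table 23.38 [0.6068 0.1528 0.0945] F [1.7 0.2 1.8] op 0.63 g 116.0
[ 0.5029  0.142  -0.002 ]
 23.64 [0.6068 0.1528 0.0956] F [ 0.8  0.2 -0.2] op 0.629 g 115.9
True
edge 24.5 [0.6229 0.1545 0.0952] F [-1.6  1.3  4.9] op 0.63 g 116.6
near in rest [-0.0827 -0.0001 -0.0009] rot [ 3.14022059 -0.78432078  0.10394356]
```

View pics/s3.png

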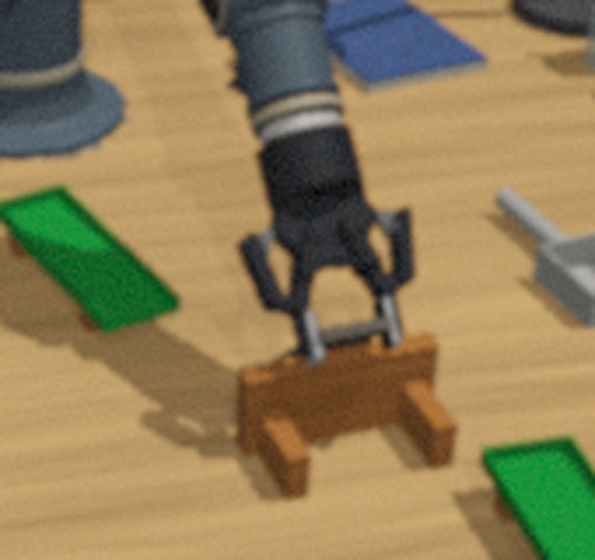

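The slab touches the rest where predicted (slab_near at rest x = -82.7 mm, height about 0). Release and back out along the tool axis.

```bash
python3 - <<'E'
from h import *
robot.grip(0.72); st("rel"); robot.sleep(.2); robot.grip(0.95); s=st("open")
z=Ro.from_euler('xyz',s["tcp_rot"]).as_matrix()[:,2]
for d in(.1,.08,.06):
    try: robot.move_straight(s["tcp_pos"]-d*z,vel=.08); print("ret",d); break
    except robot.IKError as e: print(d,e)
s=st("back"); print(s["joint_pos"].round(2), robot.inverse_kinematics([.45,.13,.3],s["tcp_rot"]))
import cv2
f=robot.grab_frame("scene"); np.savez("sc4.npz",**f)
g=robot.grab_frame("top"); np.savez("top4.npz",**g)
k=dict(fx=3.2,fy=3.2,interpolation=cv2.INTER_CUBIC)
A=cv2.resize(f["image"][150:270,310:435,::-1],None,**k);B=cv2.resize(g["image"][190:310,200:325,::-1],None,**k)
cv2.imwrite("pics/s4.png",np.hstack([A,B])[:, :800])
E
```

```text
rel 24.8 [0.6213 0.1541 0.0936] F [-0.4 -1.  -0.9] op 0.721 g 0.0
open 25.33 [0.6214 0.1542 0.0938] F [0.5 0.3 0.1] op 0.948 g 0.0
ret 0.1
back 26.73 [0.5515 0.1471 0.1647] F [-0.3  0.4 -0.5] op 0.95 g 0.0
[-0.81  0.24  0.4   2.39  2.51  0.27  1.89] [ 0.2685206  -0.22204749 -0.69302502  2.36946831  0.51192837  0.23299862
 -2.3904457 ]
```

View pics/s4.png

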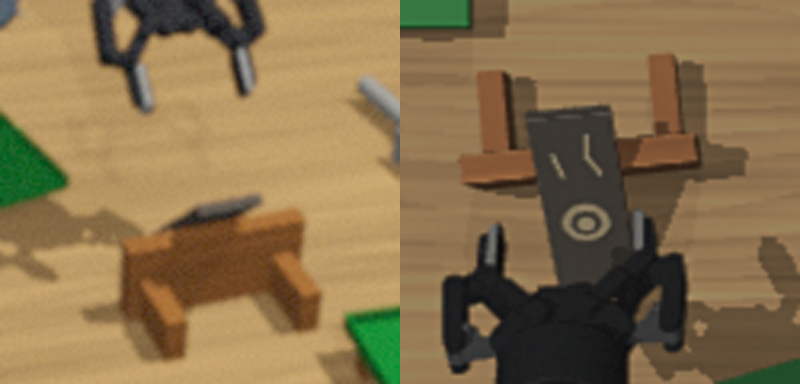

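The slab leans on the rest, fossil face up, and the gripper is clear of it. Check slope, squareness and stability before handing in.

```bash
python3 - <<'E'
from h import *
import cv2
robot.sleep(1.0)
g=robot.grab_frame("top"); g0=np.load("top4.npz")
def fit(f):
    d=f["range_z"];v,u=np.mgrid[:480,:640]
    P=((np.stack([(u-f["cx"])/f["fx"],(v-f["cy"])/f["fy"],np.ones_like(d)],-1)*d[...,None]-f["t"])@f["R"])
    m=np.zeros(d.shape,bool); m[228:262,246:263]=1
    Q=(P[m]-[.6008,.1522,0])@Ro.from_euler('z',RY).as_matrix()
    n=np.linalg.svd(Q-Q.mean(0))[2][2]; n*=np.sign(n[2]); r=(Q-Q.mean(0))@n
    # colour mask for edge direction
    print("tilt",np.degrees(np.arctan2(-n[0],n[2])).round(1),"n",n.round(3),"res",r.std().round(4),"mean",Q.mean(0).round(3))
    print("far edge L,R in rest:",[inv(RY,np.array([.6008,.1522,0]),px(f,uu,vv,.12)).round(4) for uu,vv in((239.5,224.8),(265.5,223.3))])
fit(g0);fit(g)
im0=np.load("top.npz")["image"].astype(int);D=abs(g["image"].astype(int)-im0).max(2)
for n,(u,v) in dict(shell=(318,157),flint=(135,206),rib=(510,252),scoop=(132,325)).items(): print(n,D[v-35:v+35,u-25:u+25].mean().round(1))
E
```

```text
tilt -35.1 n [0.086 0.989 0.122] res 0.0104 mean [-0.013  0.002  0.091]
far edge L,R in rest: [array([0.0287, 0.0248, 0.12  ]), array([ 0.0265, -0.0293,  0.12  ])]
tilt -34.3 n [0.084 0.989 0.123] res 0.0104 mean [-0.013  0.002  0.087]
far edge L,R in rest: [array([0.0287, 0.0248, 0.12  ]), array([ 0.0265, -0.0293,  0.12  ])]
shell 8.6
flint 7.8
rib 8.8
scoop 7.8
```

```bash
python3 - <<'E'
from h import *
g=robot.grab_frame("top")
for f in(np.load("top4.npz"),g):
    d=f["range_z"];v,u=np.mgrid[:480,:640]
    P=((np.stack([(u-f["cx"])/f["fx"],(v-f["cy"])/f["fy"],np.ones_like(d)],-1)*d[...,None]-f["t"])@f["R"])
    Q=(P-[.6008,.1522,0])@Ro.from_euler('z',RY).as_matrix()
    print("d==0:",(d[228:262,246:263]==0).sum())
    for r in range(222,286,4): print(r,Q[r,248:262:4,[0]].round(3),(Q[r,248:262:4,2]).round(3))
E
```

```text
d==0: 4
222 [[0.046 0.046 0.045 0.044]] [ 0.005 -0.002  0.002  0.004]
226 [[0.025 0.024 0.023 0.022]] [0.116 0.115 0.121 0.116]
230 [[0.017 0.016 0.015 0.015]] [0.109 0.108 0.111 0.111]
234 [[0.009 0.008 0.008 0.007]] [0.106 0.104 0.097 0.1  ]
238 [[ 0.002  0.    -0.    -0.001]] [0.097 0.099 0.098 0.097]
242 [[-0.006 -0.007 -0.008 -0.009]] [0.091 0.086 0.088 0.087]
246 [[-0.014 -0.015 -0.016 -0.017]] [0.081 0.078 0.084 0.083]
250 [[-0.022 -0.023 -0.024 -0.025]] [0.075 0.074 0.074 0.072]
254 [[-0.031 -0.031 -0.032 -0.033]] [0.07  0.062 0.068 0.067]
258 [[-0.039 -0.039 -0.04  -0.041]] [0.059 0.056 0.057 0.057]
262 [[-0.047 -0.048 -0.049 -0.049]] [0.053 0.051 0.052 0.043]
266 [[-0.055 -0.056 -0.057 -0.058]] [0.044 0.04  0.042 0.041]
270 [[-0.064 -0.065 -0.066 -0.066]] [0.035 0.032 0.032 0.028]
274 [[-0.072 -0.073 -0.074 -0.075]] [-0.001  0.022  0.026  0.025]
278 [[-0.081 -0.082 -0.086 -0.084]] [0.    0.017 0.216 0.012]
282 [[-0.092 -0.093 -0.094 -0.094]] [0.222 0.224 0.236 0.241]
d==0: 4
222 [[0.047 0.046 0.045 0.045]] [ 0.001 -0.002 -0.002 -0.002]
226 [[0.025 0.024 0.023 0.022]] [0.119
[... 183 characters left out ...]
4 0.095 0.094]
242 [[-0.006 -0.007 -0.008 -0.008]] [0.086 0.089 0.09  0.083]
246 [[-0.014 -0.101 -0.016 -0.016]] [0.082 1.247 0.079 0.077]
250 [[-0.022 -0.023 -0.024 -0.025]] [0.073 0.072 0.07  0.071]
254 [[-0.03  -0.031 -0.032 -0.033]] [0.062 0.067 0.066 0.071]
258 [[-0.039 -0.04  -0.041 -0.041]] [0.056 0.058 0.062 0.059]
262 [[-0.047 -0.048 -0.049 -0.049]] [0.051 0.048 0.047 0.045]
266 [[-0.055 -0.056 -0.057 -0.058]] [0.036 0.04  0.037 0.04 ]
270 [[-0.064 -0.065 -0.066 -0.067]] [0.032 0.034 0.033 0.033]
274 [[-0.072 -0.073 -0.074 -0.075]] [-0.003  0.023  0.021  0.021]
278 [[-0.081 -0.082 -0.086 -0.084]] [0.001 0.013 0.22  0.017]
282 [[-0.092 -0.093 -0.094 -0.094]] [0.223 0.221 0.236 0.237]
```

Slope: (0.118-0.033)/(0.024+0.065) gives about 44–45°. It is unchanged over the second of waiting and square to within about 2°. The bystanders are undisturbed, so I'm handing in.

```bash
python3 -c "
from plant import robot
print(robot.close_job())"
```

```text
the job is handed in; nothing more can be done
None
```

The slab is leaning on the rest at about 45°, square to it within about 2° and fossil face up; it held still through a one-second wait with the gripper clear, the other finds and the scoop look unmoved, and the job was handed in at about 28 s of the 56 s allowed.

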